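# Rock the stuck locating block out of its keeper

### The job

The strip board's brass locating block is stuck upright in its dark steel keeper on the pine ledge. Take it by its head and rock it side to side, towards one green cheek and then the other, until both stiff cheeks have given way; then draw it straight up out of the keeper and finish holding it there in the gripper, upright and still, just clear of the keeper (about 2 cm above it). Leave the other things on the ledge where they are.

Things in the scene. Friction and masses are not known exactly. Their poses are not given: they have to be found in the camera images.
- keeper: Dark steel keeper fixed on the pine ledge (ledge top 90 mm over the table). Base 70 (x) x 100 (y) x 8 mm, end walls at x = +-20 mm up to 44 mm high, two green cheeks on its +y and -y sides, 30 mm long in x, 43 mm high, reaching at most y = +-31 mm. Origin: centre of its underside, z up, yaw varies. The block rocks towards its +y and -y (turning about its x axis).
- block: Brass block, about 0.45 kg, 97 mm tall. Origin: centre of its underside, z up. It starts 8 mm above the keeper's origin, axes parallel to the keeper's. From below: keel 32 (x) x 12 (y) mm, 8 high, in a pocket 6 deep with 1.5 mm play; shoulder 32 x 26 from 8 to 22 mm; neck 26 x 17 to 63 mm; head 28 x 24 to 97 mm. It rocks about its underside; leaning it 0.21 rad opens that cheek over 5 mm.
- block_head (a point): Centre of the block's head, 80 mm above the block's origin: the place to grip (28 mm along x, 24 mm along y, from 17 mm below to 17 mm above this point).
- cheek_left (a joint): How far the +y cheek has been pushed outward, m: 0 tight on the neck, 0.007 fully open. Stiff (9 N), stays where pushed. Its lip, 27 to 35 mm above the block's origin, overhangs the block's shoulder by 4.5 mm when tight, so a straight pull is blocked. One open cheek is not enough; with both open some 5 mm the block lifts straight out.
- cheek_right (a joint): The same for the cheek on the keeper's -y side: 0 tight, 0.007 fully open.
- flask: Red enamel flask with steel cap, diameter 72, 185 mm tall, standing on the ledge. Origin: centre of its underside. Leave alone.
- first_aid_box: Khaki tin first-aid box, 110 x 160 x 60 mm high, on the ledge. Origin: centre of its underside. Leave alone.
- coaster: Round cork coaster, diameter 96, 8 mm thick, on the ledge. Origin: centre of its underside. Leave alone.
- pencil_mug: White mug with pencils, diameter 76, 90 mm tall (pencils to 135 mm). Origin: centre of its underside. Leave alone.
- strip_holders: Stack of four coloured flight strip holders, 28 x 200 x 36 mm. Origin: centre of its underside. Leave alone.
There are look-alikes about, which are no part of the job. Of the things like the block, leave any that is blue, pink or turquoise; of the rest the smaller one is meant.

How it is judged:
By the outcome, as a careful person would: the job done as asked, in the order asked, and still so for the second after the job is handed in, while the arm keeps its last pose, push and grip.
It also fails if it takes over 42 s, if anything falls off the work surface, if the arm or the gripper's body presses on something with over 40 N, if the wrist force passes 120 N, or if a joint passes its speed limit or range.

### The arm

A 7-joint arm with a two-finger parallel gripper is mounted at the origin on the work surface. World frame = base frame: x ahead of the robot, y to its left, z up, the work surface at z = 0. Lengths are in m, angles in degrees, forces in N, time in s.
With the tool pointing down it reaches from about 0.425 to 0.825 m from the base axis. Payload 3.6 kg.
Tool frame: the origin (TCP) lies where the fingers leave the gripper's body, on its centre line; the fingertips stand 84 mm ahead of it and the grasp point (between the pads) lies 65 mm ahead of it; z points along the fingers, y is the line along which they close (so a half turn about z gives the same grasp; the last joint's range is limited). The gripper opens to 93 mm and grips with 3 to 60 N. Pads are 15 mm wide; open, the fingers measure 128 mm over their backs; the gripper's body (75 mm by 188 mm) begins 65 mm behind the grasp point.
Start: joints at [68.268, 35.231, -0.722, 81.555, 0.464, 63.22, -2.315], TCP at [0.225, -0.61, 0.303] pointing down, gripper open.
Joint ranges: [-178.69, 178.69], [-17.37, 117.87], [-77.05, 75.6], [15.02, 138.74], [-78.02, 258.01], [0.78, 113.62], [-162.83, 162.83]. Speed limits (degrees/s): [159.86, 159.86, 180, 180, 180, 180, 180].

### API

Orientations are given as [roll, pitch, yaw] about the fixed x, y, z axes, in that order (R = Rz(yaw) Ry(pitch) Rx(roll)).
In Python, from workcell import ctrl gives the robot as it stands. The module is installed in compiled form; this text tells all that it offers.
- The arm moves only by the tool send_rows, never from a script. Its argument "increments" is a list of rows, each an object of numbers: "tx", "ty", "tz": the shift along the tool's x, y, z in units of 30 mm (1.0 is 30 mm); "rx", "ry", "rz": the turn, a rotation vector about the tool's x, y, z in degrees; "gripper": the opening, from 0 (shut) to 1 (fully open). In form: [{"tx": .., "ty": .., "tz": .., "rx": .., "ry": .., "rz": .., "gripper": ..}, ...]. A call has exactly 8 rows; each row shifts and turns the commanded pose from where the row before left it, along the tool's axes as they then stand; what a row does not reach is not made up. A row lasts 1/12 s, in which the tool goes at most 41.7 mm and 7.16 degrees, less where a joint would pass 70% of its speed; a pose out of reach is approached as far as the arm can. A call is refused whole if a number of a shift passes 1 or a number of a turn 7.16, either way. A call with a gripper value outside its range is refused whole. The fingers move at their own pace and stop on an object; the grip force is fixed at half the most. Time passes only in rows, so rows that do not move let the fingers close, or fill a call up. It gives the time, the measured TCP pose, the force, the opening and the grip force at its end, in the units of the state.
- ctrl.sense(): the state, without advancing time (a new reading comes with each control period).
- ctrl.read_camera(name): name is "side" or "top"; returns the picture (420x560x3 uint8, blue, green, red); there is no depth.
- ctrl.camera_info(name): a dict with "fovy" (degrees; the focal length in pixels is half the picture's height over the tangent of half this angle, whatever the lens; pixels are square), "cx", "cy" (the principal point, pixels), "dist_coeffs" ([k1, k2, p1, p2, k3] as OpenCV has them; the pictures are not rectified), "R" (3x3) and "t" (3): a world point X has camera coordinates R X + t. Camera axes: x right, y down, z forward; pixel columns grow to the right and rows downward; lengths in m; the calibration is good to about 2 mm. A picture is of the moment at which its call begins. camera_info takes no time and is no camera call.
- ctrl.close_job(): hands the job in; it is judged then, once.
The state is a dict: "clock": time; "qpos": joint angles; "qd": joint speeds; "tau": joint torques, N m; "ee_pos": TCP position; "orientation": TCP orientation; "ft_force": force on the tool from outside, world axes, zero at the start; "torque": the same for the moment, N m; "gripper_width": finger opening in m; "finger_force": force on a finger pad.
Only numpy, scipy, OpenCV 4.12 (cv2) and the standard library are available. Lean on these libraries where they do the work, as an engineer would, in place of code of your own. Each camera call takes 0.05 s, during which the arm holds its last target. There are 200 camera calls.

## Working session

There is one attempt and no reset: what is moved stays moved. The work goes in short steps, Python scripts to look and compute and a tool call to move; the robot and the scene stay as the last step left them, time stands still between calls to the robot, and variables do not carry over. Pictures are saved under pics/ and viewed, at most 10 in all, crops included, and the job is handed in when it is done.

Besides the shell and the picture viewer there is one more tool, called as name(argument=value, ...), one argument or row to a line, values as JSON. send_rows: Moves the arm, as the interface text tells. Its arguments: {"type":"object","properties":{"increments":{"type":"array","items":{"type":"object","properties":{"tx":{"type":"number"},"ty":{"type":"number"},"tz":{"type":"number"},"rx":{"type":"number"},"ry":{"type":"number"},"rz":{"type":"number"},"gripper":{"type":"number"}}}}},"required":["increments"]}

```bash
mkdir -p pics
python3 - <<'E'
from workcell import ctrl
import cv2
for n in("side","top"):
    cv2.imwrite(f"pics/{n}0.png",ctrl.read_camera(n)); i=ctrl.camera_info(n); print(n,i)
s=ctrl.sense();print(s)
E
```

```text
side {'fovy': 42.1625757516704, 'cx': 277.47018208636814, 'cy': 203.17354082855266, 'dist_coeffs': array([0.01232944, 0.        , 0.        , 0.        , 0.        ]), 'R': array([[-0.86326353, -0.50470473,  0.00701468],
       [-0.31683269,  0.53099796, -0.78591235],
       [ 0.3929289 , -0.68067195, -0.61829813]]), 't': array([0.47144435, 0.27893498, 1.1054009 ])}
top {'fovy': 46.125381413627586, 'cx': 279.1521581086243, 'cy': 213.96391470013347, 'dist_coeffs': array([-0.11563991,  0.        ,  0.        ,  0.        ,  0.        ]), 'R': array([[-0.00327621, -0.99999105, -0.00267577],
       [-0.98365783,  0.00370437, -0.18000988],
       [ 0.18001819,  0.00204229, -0.98366116]]), 't': array([0.02608518, 0.54586883, 1.41231144])}
{'clock': 0.1, 'qpos': array([68.26867307, 35.28297494, -0.72232687, 81.63014574,  0.46571084,
       63.22215786, -2.31552922]), 'qd': array([-0.05612786, -0.06041066,  0.00418216, -0.1397716 , -0.02271305,
       -0.08025218, -0.05660522]), 'tau': array([ 1.24388655e-03, -4.60043049e+01,  2.10038689e-01, -1.66246033e+01,
       -6.11375598e-02,  1.68901862e-02,  1.02206845e-04]), 'ee_pos': array([ 0.22440555, -0.6094811 ,  0.30171671]), 'orientation': array([-1.79867669e+02,  3.41105677e-03,  2.02162379e+01]), 'ft_force': array([0.65517019, 0.0428558 , 0.11917195]), 'torque': array([ 0.01814327,  0.01999413, -0.04980793]), 'finger_force': 0.0, 'gripper_width': 0.09294161444979845}
```

View pics/side0.png

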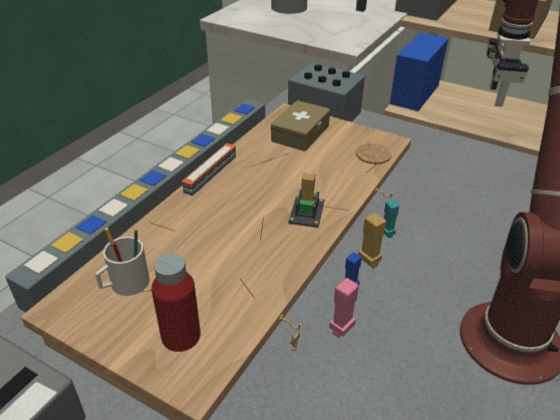

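View pics/top0.png

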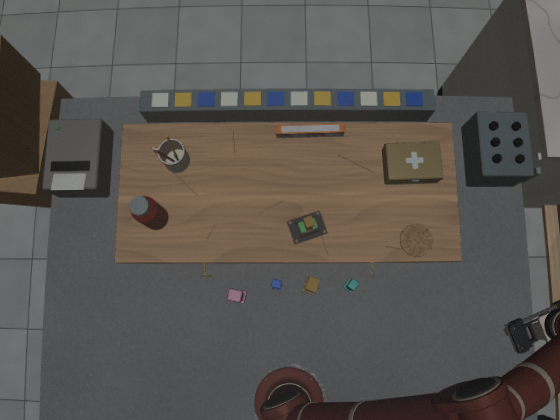

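The side view shows the brass block in its keeper at about (307,195). In the top view it is at about (308,225). The loose brass look-alike stands off the ledge and is larger. I'll enlarge both.

Run:
```python
import cv2,numpy as np
a=cv2.imread("pics/top0.png")[200:255,270:345];b=cv2.imread("pics/side0.png")[165:235,270:345]
a=cv2.resize(a,None,fx=8,fy=8,interpolation=cv2.INTER_CUBIC);b=cv2.resize(b,None,fx=8,fy=8,interpolation=cv2.INTER_CUBIC)
cv2.imwrite("pics/a.png",a);cv2.imwrite("pics/b.png",b)
```

```text
(no output)
```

View pics/a.png

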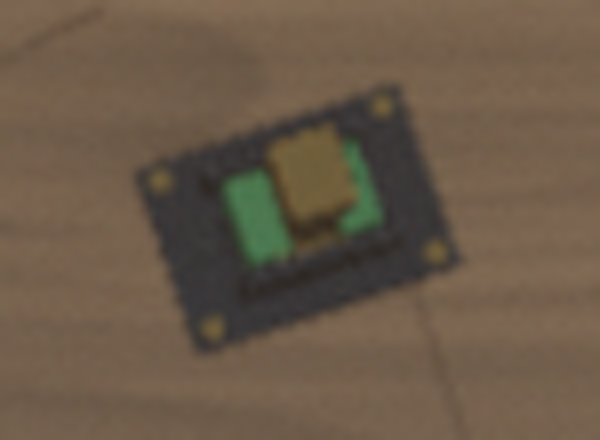

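View pics/b.png

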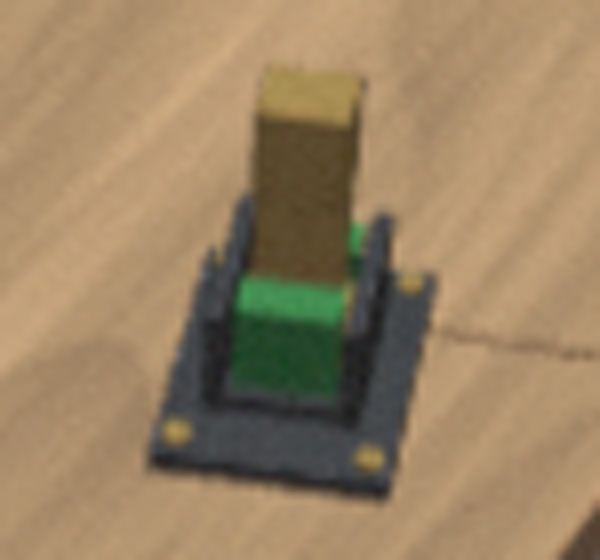

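The top crop shows the keeper base corners at (138,172), (396,85), (460,262) and (198,352). The side crop shows the head top at (265,66), (363,78), (355,124) and (255,112).

```bash
cat > h.py <<'E'
from workcell import ctrl
import cv2,numpy as np
def K(n):
    i=ctrl.camera_info(n);f=210/np.tan(np.radians(i["fovy"]/2))
    return np.array([[f,0,i["cx"]],[0,f,i["cy"]],[0,0,1]]),i["dist_coeffs"],np.array(i["R"]),np.array(i["t"])
def plane(n,px,z):
    k,d,R,t=K(n);p=cv2.undistortPoints(np.array(px,float).reshape(-1,1,2),k,d)[:,0]
    r=np.c_[p,np.ones(len(p))]@R;c=-R.T@t
    return c+r*((z-c[2])/r[:,2])[:,None]
def proj(n,P):
    k,d,R,t=K(n);return cv2.projectPoints(np.array(P,float),cv2.Rodrigues(R)[0],t,k,d)[0][:,0]
E
python3 - <<'E'
from h import *
def crop(p,o): return (np.array(p)+.5)/8-.5+np.array(o)
def rep(l,P):
    print(l,P[:,:2].round(4).tolist(),"c",P.mean(0).round(4)); e=np.roll(P,-1,0)-P
    print("  len",np.linalg.norm(e,axis=1).round(4),"ang",np.degrees(np.arctan2(e[:,1],e[:,0])).round(1))
rep("base top",plane("top",crop([(138,172),(396,85),(460,262),(198,352)],(270,200)),.098))
rep("base side",plane("side",crop([(152,460),(388,488),(437,275),(210,245)],(270,165)),.098))
rep("head side",plane("side",crop([(265,66),(363,78),(355,124),(255,112)],(270,165)),.195))
rep("head top",plane("top",crop([(268,147),(338,124),(357,190),(288,210)],(270,200)),.195))
print(proj("top",[[.5,0,.195]]))
E
```

```text
base top [[0.5164, 0.0022], [0.5477, -0.0905], [0.4835, -0.1122], [0.4517, -0.0186]] c [ 0.4998 -0.0548  0.098 ]
  len [0.0979 0.0678 0.0988 0.068 ] ang [ -71.4 -161.3  108.8   17.9]
base side [[0.5134, 0.0072], [0.4501, -0.0163], [0.4821, -0.1118], [0.5479, -0.0898]] c [ 0.4984 -0.0527  0.098 ]
  len [0.0676 0.1007 0.0694 0.1029] ang [-159.7  -71.4   18.5  109.6]
head side [[0.5157, -0.0577], [0.4893, -0.0667], [0.4811, -0.0459], [0.5075, -0.0367]] c [ 0.4984 -0.0518  0.195 ]
  len [0.0279 0.0223 0.028  0.0225] ang [-161.3  111.5   19.1  -68.8]
head top [[0.5084, -0.0397], [0.516, -0.0631], [0.4937, -0.0691], [0.4871, -0.0461]] c [ 0.5013 -0.0545  0.195 ]
  len [0.0246 0.0231 0.0239 0.0222] ang [ -71.8 -165.   106.1   16.7]
[[288.15621975 221.09104996]]
```

Both views agree: the block is at (0.499, -0.0535) and the keeper's yaw is about 18.7°. The gripper is nearly at that yaw already, so I'll move over the block.

send_rows(
  increments=[
    {"tx":0.4,"ty":-0.4,"tz":-0.5,"rz":0.5,"gripper":1},
    {"tx":0.85,"ty":-0.8,"rz":0.5,"gripper":1},
    {"tx":0.85,"ty":-0.8,"rz":0.5,"gripper":1},
    {"tx":0.85,"ty":-0.8,"gripper":1},
    {"tx":0.85,"ty":-0.8,"gripper":1},
    {"tx":0.85,"ty":-0.8,"gripper":1},
    {"tx":0.85,"ty":-0.8,"gripper":1},
    {"tx":0.85,"ty":-0.8,"gripper":1},
  ],
)

```text
invalid input
```

send_rows(
  increments=[
    {"tx":0.85,"ty":-0.8,"gripper":1},
    {"tx":0.85,"ty":-0.8,"gripper":1},
    {"tx":0.85,"ty":-0.8,"gripper":1},
    {"tx":0.85,"ty":-0.8,"gripper":1},
    {"tx":0.85,"ty":-0.8,"gripper":1},
    {"tx":0.6,"ty":-0.6,"gripper":1},
    {"tx":0.4,"ty":-0.4,"gripper":1},
    {"gripper":1},
  ],
)

```text
invalid input
```

```bash
cat >> h.py <<'E'
from scipy.spatial.transform import Rotation as Ro
def st():
    s=ctrl.sense();R=Ro.from_euler("xyz",s["orientation"],degrees=True)
    print({k:np.round(s[k],4).tolist() for k in("clock","ee_pos","orientation","ft_force","torque","gripper_width","finger_force")})
    return s,R
def delta(target):
    s,R=st();print("tool mm/30:",(R.inv().apply(np.array(target)-s["ee_pos"])/.03).round(3))
E
python3 -c "
from h import *
delta([.499,-.0535,.243])"
```

```text
{'clock': 0.1, 'ee_pos': [0.2244, -0.6095, 0.3017], 'orientation': [-179.8677, 0.0034, 20.2162], 'ft_force': [0.6552, 0.0429, 0.1192], 'torque': [0.0181, 0.02, -0.0498], 'gripper_width': 0.0929, 'finger_force': 0.0}
tool mm/30: [ 14.994 -14.223   1.989]
```

The calls were refused, so every key is probably required. I'll send them all.

send_rows(
  increments=[
    {"tx":0.4,"ty":-0.4,"tz":-0.5,"rx":0,"ry":0,"rz":0.5,"gripper":1},
    {"tx":0.85,"ty":-0.8,"tz":0,"rx":0,"ry":0,"rz":0.5,"gripper":1},
    {"tx":0.85,"ty":-0.8,"tz":0,"rx":0,"ry":0,"rz":0.5,"gripper":1},
    {"tx":0.85,"ty":-0.8,"tz":0,"rx":0,"ry":0,"rz":0,"gripper":1},
    {"tx":0.85,"ty":-0.8,"tz":0,"rx":0,"ry":0,"rz":0,"gripper":1},
    {"tx":0.85,"ty":-0.8,"tz":0,"rx":0,"ry":0,"rz":0,"gripper":1},
    {"tx":0.85,"ty":-0.8,"tz":0,"rx":0,"ry":0,"rz":0,"gripper":1},
    {"tx":0.85,"ty":-0.8,"tz":0,"rx":0,"ry":0,"rz":0,"gripper":1},
  ],
)

```text
clock: 0.77
ee_pos: [0.3464, -0.3759, 0.3175]
orientation: [-180.0, 0.0, 18.7]
ft_force: [0.4, 0.0, -0.4]
gripper_width: 0.0932
finger_force: 0.0
```

send_rows(
  increments=[
    {"tx":0.85,"ty":-0.8,"tz":0,"rx":0,"ry":0,"rz":0,"gripper":1},
    {"tx":0.85,"ty":-0.8,"tz":0,"rx":0,"ry":0,"rz":0,"gripper":1},
    {"tx":0.85,"ty":-0.8,"tz":0,"rx":0,"ry":0,"rz":0,"gripper":1},
    {"tx":0.85,"ty":-0.8,"tz":0,"rx":0,"ry":0,"rz":0,"gripper":1},
    {"tx":0.85,"ty":-0.8,"tz":0,"rx":0,"ry":0,"rz":0,"gripper":1},
    {"tx":0.85,"ty":-0.8,"tz":0,"rx":0,"ry":0,"rz":0,"gripper":1},
    {"tx":0.85,"ty":-0.8,"tz":0,"rx":0,"ry":0,"rz":0,"gripper":1},
    {"tx":0.85,"ty":-0.8,"tz":0,"rx":0,"ry":0,"rz":0,"gripper":1},
  ],
)

```text
clock: 1.43
ee_pos: [0.4779, -0.1288, 0.3176]
orientation: [-180.0, 0.0, 18.7]
ft_force: [0.3, -0.2, -0.0]
gripper_width: 0.093
finger_force: 0.0
```

send_rows(
  increments=[
    {"tx":0.85,"ty":-0.8,"tz":0,"rx":0,"ry":0,"rz":0,"gripper":1},
    {"tx":0.4,"ty":-0.4,"tz":0,"rx":0,"ry":0,"rz":0,"gripper":1},
    {"tx":0,"ty":0,"tz":0,"rx":0,"ry":0,"rz":0,"gripper":1},
    {"tx":0,"ty":0,"tz":0,"rx":0,"ry":0,"rz":0,"gripper":1},
    {"tx":0,"ty":0,"tz":0,"rx":0,"ry":0,"rz":0,"gripper":1},
    {"tx":0,"ty":0,"tz":0,"rx":0,"ry":0,"rz":0,"gripper":1},
    {"tx":0,"ty":0,"tz":0,"rx":0,"ry":0,"rz":0,"gripper":1},
    {"tx":0,"ty":0,"tz":0,"rx":0,"ry":0,"rz":0,"gripper":1},
  ],
)

```text
clock: 2.1
ee_pos: [0.5012, -0.0856, 0.3178]
orientation: [180.0, 0.0, 18.6]
ft_force: [-0.3, 0.1, 1.1]
gripper_width: 0.0928
finger_force: 0.0
```

```bash
python3 -c "
from h import *
delta([.499,-.0535,.243])
a=ctrl.read_camera('side')[110:240,230:360];cv2.imwrite('pics/c.png',cv2.resize(a,None,fx=4.5,fy=4.5,interpolation=cv2.INTER_CUBIC))"
```

```text
{'clock': 2.1, 'ee_pos': [0.5012, -0.0856, 0.3178], 'orientation': [179.9801, 0.0157, 18.5692], 'ft_force': [-0.3324, 0.1477, 1.0802], 'torque': [0.0322, -0.0181, 0.0259], 'gripper_width': 0.0928, 'finger_force': 0.0}
tool mm/30: [ 0.274 -1.039  2.494]
```

View pics/c.png

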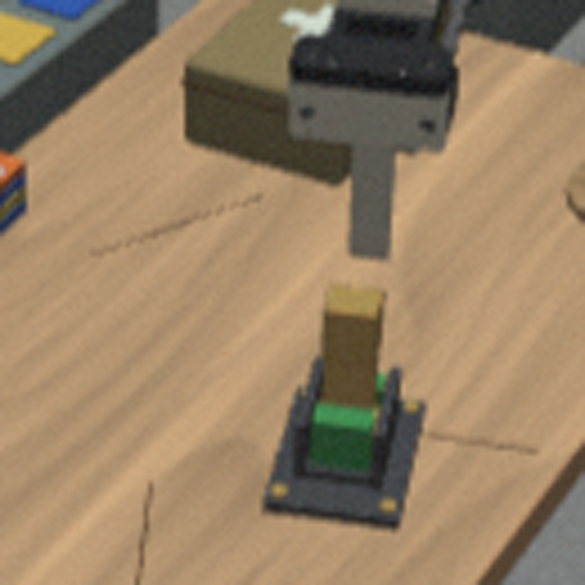

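The gripper is above the block and slightly to one side, with the tips at about (370,255) and the head top at (355,297). I'll centre it and descend.

send_rows(
  increments=[
    {"tx":0.14,"ty":-0.52,"tz":0,"rx":0,"ry":0,"rz":0,"gripper":1},
    {"tx":0.13,"ty":-0.52,"tz":0,"rx":0,"ry":0,"rz":0,"gripper":1},
    {"tx":0,"ty":0,"tz":0,"rx":0,"ry":0,"rz":0,"gripper":1},
    {"tx":0,"ty":0,"tz":0.4,"rx":0,"ry":0,"rz":0,"gripper":1},
    {"tx":0,"ty":0,"tz":0.6,"rx":0,"ry":0,"rz":0,"gripper":1},
    {"tx":0,"ty":0,"tz":0.6,"rx":0,"ry":0,"rz":0,"gripper":1},
    {"tx":0,"ty":0,"tz":0.5,"rx":0,"ry":0,"rz":0,"gripper":1},
    {"tx":0,"ty":0,"tz":0.4,"rx":0,"ry":0,"rz":0,"gripper":1},
  ],
)

```text
clock: 2.82
ee_pos: [0.4989, -0.0534, 0.2417]
orientation: [180.0, 0.1, 18.6]
ft_force: [-0.4, -0.3, -0.3]
gripper_width: 0.0933
finger_force: 0.0
```

send_rows(
  increments=[
    {"tx":0,"ty":0,"tz":0,"rx":0,"ry":0,"rz":0,"gripper":0.6},
    {"tx":0,"ty":0,"tz":0,"rx":0,"ry":0,"rz":0,"gripper":0.45},
    {"tx":0,"ty":0,"tz":0,"rx":0,"ry":0,"rz":0,"gripper":0.4},
    {"tx":0,"ty":0,"tz":0,"rx":0,"ry":0,"rz":0,"gripper":0.36},
    {"tx":0,"ty":0,"tz":0,"rx":0,"ry":0,"rz":0,"gripper":0.36},
    {"tx":0,"ty":0,"tz":0,"rx":0,"ry":0,"rz":0,"gripper":0.36},
    {"tx":0,"ty":0,"tz":0,"rx":0,"ry":0,"rz":0,"gripper":0.36},
    {"tx":0,"ty":0,"tz":0,"rx":0,"ry":0,"rz":0,"gripper":0.36},
  ],
)

```text
clock: 3.48
ee_pos: [0.4994, -0.0521, 0.2431]
orientation: [180.0, -0.0, 18.7]
ft_force: [-0.3, -0.5, -0.5]
gripper_width: 0.0445
finger_force: 0.0
```

```bash
python3 -c "
from h import *
delta([.499,-.0535,.243])
h=[]
for n,o in (('side',(270,140)),('top',(265,190))):
    a=ctrl.read_camera(n)[o[1]:o[1]+80,o[0]:o[0]+65];h.append(cv2.resize(a,None,fx=6,fy=6,interpolation=cv2.INTER_CUBIC))
cv2.imwrite('pics/d.png',np.hstack(h))"
```

```text
{'clock': 3.4833, 'ee_pos': [0.4994, -0.0521, 0.2431], 'orientation': [179.9901, -0.0312, 18.7225], 'ft_force': [-0.3393, -0.4769, -0.4836], 'torque': [-0.0202, 0.0171, 0.0239], 'gripper_width': 0.0445, 'finger_force': 0.0}
tool mm/30: [-0.027  0.04   0.002]
```

View pics/d.png

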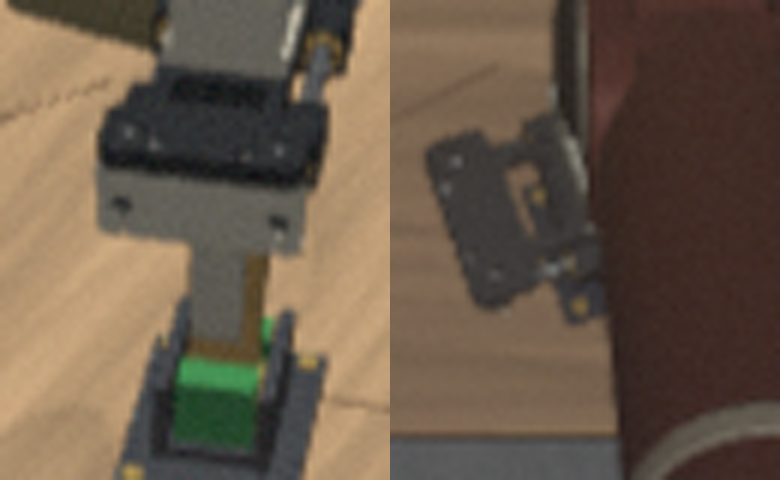

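The fingers straddle the head: the pad is at about (215,290) and the brass shows on both sides of it. Closing now.

send_rows(
  increments=[
    {"tx":0,"ty":0,"tz":0,"rx":0,"ry":0,"rz":0,"gripper":0.3},
    {"tx":0,"ty":0,"tz":0,"rx":0,"ry":0,"rz":0,"gripper":0.28},
    {"tx":0,"ty":0,"tz":0,"rx":0,"ry":0,"rz":0,"gripper":0.26},
    {"tx":0,"ty":0,"tz":0,"rx":0,"ry":0,"rz":0,"gripper":0.1},
    {"tx":0,"ty":0,"tz":0,"rx":0,"ry":0,"rz":0,"gripper":0},
    {"tx":0,"ty":0,"tz":0,"rx":0,"ry":0,"rz":0,"gripper":0},
    {"tx":0,"ty":0,"tz":0,"rx":0,"ry":0,"rz":0,"gripper":0},
    {"tx":0,"ty":0,"tz":0,"rx":0,"ry":0,"rz":0,"gripper":0},
  ],
)

```text
clock: 4.25
ee_pos: [0.4995, -0.0527, 0.2428]
orientation: [179.9, -0.0, 18.7]
ft_force: [1.7, -2.9, -0.9]
gripper_width: 0.0237
finger_force: 30.0
```

```bash
python3 -c "
from h import *
st()"
```

```text
{'clock': 4.25, 'ee_pos': [0.4995, -0.0527, 0.2428], 'orientation': [179.9485, -0.0119, 18.6939], 'ft_force': [1.7384, -2.8918, -0.9426], 'torque': [-0.6514, -0.2915, 0.0166], 'gripper_width': 0.0237, 'finger_force': 29.9983}
```

The grip holds at 23.7 mm and 30 N. I'll rock one way about the underside, which is 145 mm ahead of the TCP.

send_rows(
  increments=[
    {"tx":0,"ty":0.127,"tz":0.002,"rx":1.5,"ry":0,"rz":0,"gripper":0},
    {"tx":0,"ty":0.127,"tz":0.002,"rx":1.5,"ry":0,"rz":0,"gripper":0},
    {"tx":0,"ty":0.127,"tz":0.002,"rx":1.5,"ry":0,"rz":0,"gripper":0},
    {"tx":0,"ty":0.127,"tz":0.002,"rx":1.5,"ry":0,"rz":0,"gripper":0},
    {"tx":0,"ty":0.127,"tz":0.002,"rx":1.5,"ry":0,"rz":0,"gripper":0},
    {"tx":0,"ty":0,"tz":0,"rx":0,"ry":0,"rz":0,"gripper":0},
    {"tx":0,"ty":0,"tz":0,"rx":0,"ry":0,"rz":0,"gripper":0},
    {"tx":0,"ty":0,"tz":0,"rx":0,"ry":0,"rz":0,"gripper":0},
  ],
)

```text
clock: 4.92
ee_pos: [0.5054, -0.0699, 0.242]
orientation: [-172.5, -0.0, 18.7]
ft_force: [-0.1, -1.0, 4.8]
gripper_width: 0.0238
finger_force: 30.0
```

```bash
cat >> h.py <<'E'
def tilt():
    s,R=st();z=R.apply([0,0,1]);g=s["ee_pos"]+.065*z;pv=s["ee_pos"]+.145*z
    by=np.array([-np.sin(np.radians(18.7)),np.cos(np.radians(18.7)),0])
    print("lean to +y deg",np.degrees(np.arcsin(-z@by)).round(2),"pivot",pv.round(4),"F tool",R.inv().apply(s["ft_force"]).round(1),"M tool",R.inv().apply(s["torque"]).round(2))
E
python3 -c "
from h import *
tilt()"
```

```text
{'clock': 4.9167, 'ee_pos': [0.5054, -0.0699, 0.242], 'orientation': [-172.5055, -0.0276, 18.727], 'ft_force': [-0.0732, -0.9774, 4.7764], 'torque': [-0.3393, 0.2693, 0.0442], 'gripper_width': 0.0238, 'finger_force': 30.0006}
lean to +y deg -7.49 pivot [ 0.4994 -0.052   0.0983] F tool [-0.4  0.3 -4.9] M tool [-0.23 -0.37  0.  ]
```

Forces are low. I'll lean on to about 16°.

send_rows(
  increments=[
    {"tx":0,"ty":0.127,"tz":0.002,"rx":1.5,"ry":0,"rz":0,"gripper":0},
    {"tx":0,"ty":0.127,"tz":0.002,"rx":1.5,"ry":0,"rz":0,"gripper":0},
    {"tx":0,"ty":0.127,"tz":0.002,"rx":1.5,"ry":0,"rz":0,"gripper":0},
    {"tx":0,"ty":0.127,"tz":0.002,"rx":1.5,"ry":0,"rz":0,"gripper":0},
    {"tx":0,"ty":0.127,"tz":0.002,"rx":1.5,"ry":0,"rz":0,"gripper":0},
    {"tx":0,"ty":0,"tz":0,"rx":0,"ry":0,"rz":0,"gripper":0},
    {"tx":0,"ty":0,"tz":0,"rx":0,"ry":0,"rz":0,"gripper":0},
    {"tx":0,"ty":0,"tz":0,"rx":0,"ry":0,"rz":0,"gripper":0},
  ],
)

```text
clock: 5.58
ee_pos: [0.5115, -0.0873, 0.2391]
orientation: [-165.0, -0.0, 18.7]
ft_force: [-1.7, -2.1, 10.5]
gripper_width: 0.0236
finger_force: 30.0
```

```bash
python3 -c "
from h import *
tilt()
a=ctrl.read_camera('side')[150:240,270:345];cv2.imwrite('pics/e.png',cv2.resize(a,None,fx=6,fy=6,interpolation=cv2.INTER_CUBIC))"
```

```text
{'clock': 5.5833, 'ee_pos': [0.5115, -0.0873, 0.2391], 'orientation': [-164.9617, -0.044, 18.7305], 'ft_force': [-1.7372, -2.147, 10.5028], 'torque': [-0.0484, 0.6126, 0.152], 'gripper_width': 0.0236, 'finger_force': 30.0018}
lean to +y deg -15.04 pivot [ 0.4995 -0.0517  0.0991] F tool [ -2.3  -1.3 -10.5] M tool [ 0.15 -0.61  0.01]
```

View pics/e.png

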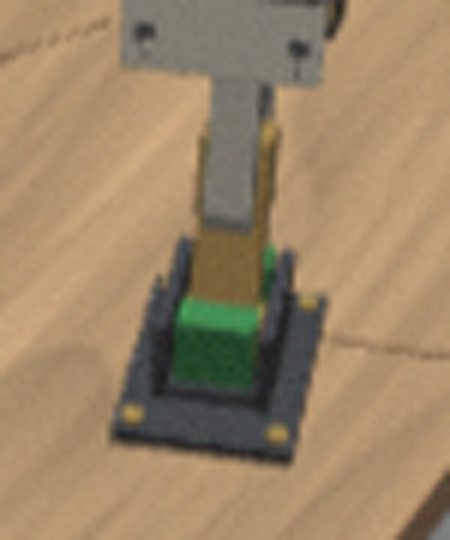

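The block leans about 15° (0.26 rad) away from the camera, towards the -y cheek. The neck has come free of the near cheek at about (225,300). Now the other way.

send_rows(
  increments=[
    {"tx":0,"ty":-0.169,"tz":0.003,"rx":-2,"ry":0,"rz":0,"gripper":0},
    {"tx":0,"ty":-0.169,"tz":0.003,"rx":-2,"ry":0,"rz":0,"gripper":0},
    {"tx":0,"ty":-0.169,"tz":0.003,"rx":-2,"ry":0,"rz":0,"gripper":0},
    {"tx":0,"ty":-0.169,"tz":0.003,"rx":-2,"ry":0,"rz":0,"gripper":0},
    {"tx":0,"ty":-0.169,"tz":0.003,"rx":-2,"ry":0,"rz":0,"gripper":0},
    {"tx":0,"ty":-0.169,"tz":0.003,"rx":-2,"ry":0,"rz":0,"gripper":0},
    {"tx":0,"ty":-0.169,"tz":0.003,"rx":-2,"ry":0,"rz":0,"gripper":0},
    {"tx":0,"ty":-0.084,"tz":0.001,"rx":-1,"ry":0,"rz":0,"gripper":0},
  ],
)

```text
clock: 6.3
ee_pos: [0.4995, -0.0521, 0.2426]
orientation: [179.8, -0.1, 18.8]
ft_force: [1.6, -3.1, -1.0]
gripper_width: 0.0237
finger_force: 30.0
```

```bash
python3 -c "
from h import *
tilt()"
```

```text
{'clock': 6.3, 'ee_pos': [0.4995, -0.0521, 0.2426], 'orientation': [179.8048, -0.0582, 18.8116], 'ft_force': [1.5544, -3.0692, -1.0178], 'torque': [-0.8612, -0.3236, 0.0303], 'gripper_width': 0.0237, 'finger_force': 29.9994}
lean to +y deg 0.2 pivot [ 0.4998 -0.0526  0.0976] F tool [0.5 3.4 1. ] M tool [-0.92  0.03 -0.03]
```

send_rows(
  increments=[
    {"tx":0,"ty":-0.169,"tz":0.003,"rx":-2,"ry":0,"rz":0,"gripper":0},
    {"tx":0,"ty":-0.169,"tz":0.003,"rx":-2,"ry":0,"rz":0,"gripper":0},
    {"tx":0,"ty":-0.169,"tz":0.003,"rx":-2,"ry":0,"rz":0,"gripper":0},
    {"tx":0,"ty":-0.169,"tz":0.003,"rx":-2,"ry":0,"rz":0,"gripper":0},
    {"tx":0,"ty":0,"tz":0,"rx":0,"ry":0,"rz":0,"gripper":0},
    {"tx":0,"ty":0,"tz":0,"rx":0,"ry":0,"rz":0,"gripper":0},
    {"tx":0,"ty":0,"tz":0,"rx":0,"ry":0,"rz":0,"gripper":0},
    {"tx":0,"ty":0,"tz":0,"rx":0,"ry":0,"rz":0,"gripper":0},
  ],
)

```text
clock: 6.97
ee_pos: [0.4935, -0.0344, 0.2418]
orientation: [171.9, -0.1, 18.7]
ft_force: [1.1, -4.8, 3.9]
gripper_width: 0.0238
finger_force: 30.0
```

```bash
python3 -c "
from h import *
tilt()"
```

```text
{'clock': 6.9667, 'ee_pos': [0.4935, -0.0344, 0.2418], 'orientation': [171.8721, -0.0657, 18.6542], 'ft_force': [1.1474, -4.7856, 3.922], 'torque': [-1.436, -0.4129, 0.0323], 'gripper_width': 0.0238, 'finger_force': 30.0008}
lean to +y deg 8.13 pivot [ 0.5002 -0.0538  0.0983] F tool [-0.4  5.4 -3.2] M tool [-1.49 -0.06 -0.04]
```

send_rows(
  increments=[
    {"tx":0,"ty":-0.169,"tz":0.003,"rx":-2,"ry":0,"rz":0,"gripper":0},
    {"tx":0,"ty":-0.169,"tz":0.003,"rx":-2,"ry":0,"rz":0,"gripper":0},
    {"tx":0,"ty":-0.169,"tz":0.003,"rx":-2,"ry":0,"rz":0,"gripper":0},
    {"tx":0,"ty":-0.127,"tz":0.002,"rx":-1.5,"ry":0,"rz":0,"gripper":0},
    {"tx":0,"ty":0,"tz":0,"rx":0,"ry":0,"rz":0,"gripper":0},
    {"tx":0,"ty":0,"tz":0,"rx":0,"ry":0,"rz":0,"gripper":0},
    {"tx":0,"ty":0,"tz":0,"rx":0,"ry":0,"rz":0,"gripper":0},
    {"tx":0,"ty":0,"tz":0,"rx":0,"ry":0,"rz":0,"gripper":0},
  ],
)

```text
clock: 7.63
ee_pos: [0.488, -0.0183, 0.2389]
orientation: [164.2, -0.1, 18.6]
ft_force: [2.1, -6.8, 8.0]
gripper_width: 0.0242
finger_force: 30.0
```

```bash
python3 -c "
from h import *
tilt()
a=ctrl.read_camera('side')[150:240,270:345];cv2.imwrite('pics/f.png',cv2.resize(a,None,fx=6,fy=6,interpolation=cv2.INTER_CUBIC))"
```

```text
{'clock': 7.6333, 'ee_pos': [0.488, -0.0183, 0.2389], 'orientation': [164.2419, -0.0756, 18.569], 'ft_force': [2.0553, -6.7938, 7.9611], 'torque': [-1.9818, -0.5406, -0.0216], 'gripper_width': 0.0242, 'finger_force': 30.0011}
lean to +y deg 15.76 pivot [ 0.5008 -0.0555  0.0993] F tool [-0.2  9.  -5.7] M tool [-2.05 -0.12 -0.01]
```

View pics/f.png

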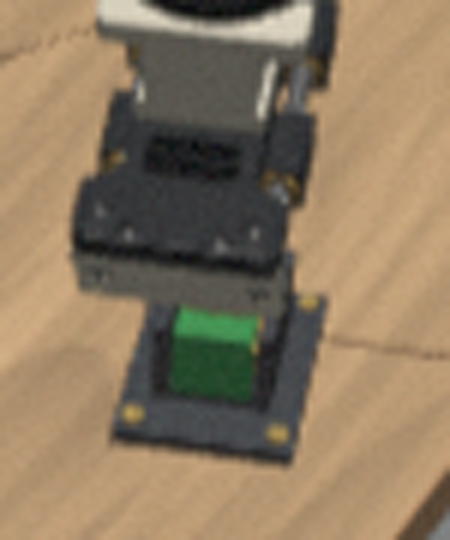

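The block leans 15.8° towards the camera and the +y cheek has moved out, with its top edge now at about (215,325). The pivot slid a few mm against the lean, so I'll lean slightly further to be sure.

send_rows(
  increments=[
    {"tx":0,"ty":-0.1,"tz":0,"rx":-1,"ry":0,"rz":0,"gripper":0},
    {"tx":0,"ty":-0.1,"tz":0,"rx":-1,"ry":0,"rz":0,"gripper":0},
    {"tx":0,"ty":-0.05,"tz":0,"rx":0,"ry":0,"rz":0,"gripper":0},
    {"tx":0,"ty":0,"tz":0,"rx":0,"ry":0,"rz":0,"gripper":0},
    {"tx":0,"ty":0,"tz":0,"rx":0,"ry":0,"rz":0,"gripper":0},
    {"tx":0,"ty":0,"tz":0,"rx":0,"ry":0,"rz":0,"gripper":0},
    {"tx":0,"ty":0,"tz":0,"rx":0,"ry":0,"rz":0,"gripper":0},
    {"tx":0,"ty":0,"tz":0,"rx":0,"ry":0,"rz":0,"gripper":0},
  ],
)

```text
clock: 8.35
ee_pos: [0.4865, -0.0138, 0.2378]
orientation: [162.1, -0.1, 18.4]
ft_force: [4.0, -12.3, 10.7]
gripper_width: 0.0242
finger_force: 30.0
```

```bash
python3 -c "
from h import *
tilt()"
```

```text
{'clock': 8.35, 'ee_pos': [0.4865, -0.0138, 0.2378], 'orientation': [162.057, -0.1273, 18.4053], 'ft_force': [3.9762, -12.3093, 10.6598], 'torque': [-2.5388, -0.7569, 0.0812], 'gripper_width': 0.0242, 'finger_force': 30.0021}
lean to +y deg 17.94 pivot [ 0.5009 -0.0561  0.0998] F tool [-0.1 15.6 -6.2] M tool [-2.65 -0.05 -0.11]
```

That is well past what's needed and resists at 15 N. I'll rock back and lean slightly further on the first side too, to match.

send_rows(
  increments=[
    {"tx":0,"ty":0.23,"tz":0.005,"rx":2.5,"ry":0,"rz":0,"gripper":0},
    {"tx":0,"ty":0.23,"tz":0.005,"rx":2.5,"ry":0,"rz":0,"gripper":0},
    {"tx":0,"ty":0.23,"tz":0.005,"rx":2.5,"ry":0,"rz":0,"gripper":0},
    {"tx":0,"ty":0.23,"tz":0.005,"rx":2.5,"ry":0,"rz":0,"gripper":0},
    {"tx":0,"ty":0.211,"tz":0.005,"rx":2.5,"ry":0,"rz":0,"gripper":0},
    {"tx":0,"ty":0.211,"tz":0.005,"rx":2.5,"ry":0,"rz":0,"gripper":0},
    {"tx":0,"ty":0.211,"tz":0.005,"rx":2.5,"ry":0,"rz":0,"gripper":0},
    {"tx":0,"ty":0.042,"tz":0,"rx":0.5,"ry":0,"rz":0,"gripper":0},
  ],
)

```text
clock: 9.02
ee_pos: [0.5004, -0.0546, 0.2427]
orientation: [-179.4, -0.1, 18.5]
ft_force: [0.3, -2.3, 4.5]
gripper_width: 0.0236
finger_force: 30.0
```

send_rows(
  increments=[
    {"tx":0,"ty":0.211,"tz":0.005,"rx":2.5,"ry":0,"rz":0,"gripper":0},
    {"tx":0,"ty":0.211,"tz":0.005,"rx":2.5,"ry":0,"rz":0,"gripper":0},
    {"tx":0,"ty":0.211,"tz":0.005,"rx":2.5,"ry":0,"rz":0,"gripper":0},
    {"tx":0,"ty":0.211,"tz":0.005,"rx":2.5,"ry":0,"rz":0,"gripper":0},
    {"tx":0,"ty":0.211,"tz":0.005,"rx":2.5,"ry":0,"rz":0,"gripper":0},
    {"tx":0,"ty":0.211,"tz":0.003,"rx":2.5,"ry":0,"rz":0,"gripper":0},
    {"tx":0,"ty":0.169,"tz":0,"rx":2,"ry":0,"rz":0,"gripper":0},
    {"tx":0,"ty":0,"tz":0,"rx":0,"ry":0,"rz":0,"gripper":0},
  ],
)

```text
clock: 9.68
ee_pos: [0.5137, -0.0924, 0.2377]
orientation: [-162.2, -0.1, 18.7]
ft_force: [-3.5, -1.3, 16.5]
gripper_width: 0.0236
finger_force: 30.0
```

```bash
python3 -c "
from h import *
tilt()"
```

```text
{'clock': 9.6833, 'ee_pos': [0.5137, -0.0924, 0.2377], 'orientation': [-162.2263, -0.0601, 18.6524], 'ft_force': [-3.5298, -1.2752, 16.4596], 'torque': [-0.1535, 0.7985, 0.2175], 'gripper_width': 0.0236, 'finger_force': 30.0032}
lean to +y deg -17.77 pivot [ 0.4997 -0.0504  0.0997] F tool [ -3.7  -5.  -15.7] M tool [ 0.11 -0.83  0.04]
```

Now back to upright.

send_rows(
  increments=[
    {"tx":0,"ty":-0.211,"tz":0.003,"rx":-2.5,"ry":0,"rz":0,"gripper":0},
    {"tx":0,"ty":-0.211,"tz":0.003,"rx":-2.5,"ry":0,"rz":0,"gripper":0},
    {"tx":0,"ty":-0.211,"tz":0.003,"rx":-2.5,"ry":0,"rz":0,"gripper":0},
    {"tx":0,"ty":-0.211,"tz":0.003,"rx":-2.5,"ry":0,"rz":0,"gripper":0},
    {"tx":0,"ty":-0.211,"tz":0.003,"rx":-2.5,"ry":0,"rz":0,"gripper":0},
    {"tx":0,"ty":-0.211,"tz":0.003,"rx":-2.5,"ry":0,"rz":0,"gripper":0},
    {"tx":0,"ty":-0.211,"tz":0.003,"rx":-2.5,"ry":0,"rz":0,"gripper":0},
    {"tx":0,"ty":0,"tz":0,"rx":-0.2,"ry":0,"rz":0,"gripper":0},
  ],
)

```text
clock: 10.35
ee_pos: [0.4992, -0.0509, 0.2427]
orientation: [179.6, -0.0, 19.0]
ft_force: [1.7, -2.5, 0.5]
gripper_width: 0.0239
finger_force: 30.0
```

```bash
python3 -c "
from h import *
tilt(); delta([.4995,-.0527,.2428])"
```

```text
{'clock': 10.35, 'ee_pos': [0.4992, -0.0509, 0.2427], 'orientation': [179.5688, -0.0425, 18.9909], 'ft_force': [1.6837, -2.4604, 0.5419], 'torque': [-0.5539, -0.578, 0.046], 'gripper_width': 0.0239, 'finger_force': 29.9997}
lean to +y deg 0.43 pivot [ 0.4997 -0.0518  0.0977] F tool [ 0.8  2.9 -0.5] M tool [-0.71  0.37 -0.04]
{'clock': 10.35, 'ee_pos': [0.4992, -0.0509, 0.2427], 'orientation': [179.5688, -0.0425, 18.9909], 'ft_force': [1.6837, -2.4604, 0.5419], 'torque': [-0.5539, -0.578, 0.046], 'gripper_width': 0.0239, 'finger_force': 29.9997}
tool mm/30: [-0.011  0.061 -0.004]
```

I'll straighten it, then start a slow lift of 8 mm and check the force.

send_rows(
  increments=[
    {"tx":0,"ty":0.05,"tz":0,"rx":0.4,"ry":0,"rz":0,"gripper":0},
    {"tx":0,"ty":0,"tz":0,"rx":0,"ry":0,"rz":0,"gripper":0},
    {"tx":0,"ty":0,"tz":-0.05,"rx":0,"ry":0,"rz":0,"gripper":0},
    {"tx":0,"ty":0,"tz":-0.05,"rx":0,"ry":0,"rz":0,"gripper":0},
    {"tx":0,"ty":0,"tz":-0.05,"rx":0,"ry":0,"rz":0,"gripper":0},
    {"tx":0,"ty":0,"tz":-0.05,"rx":0,"ry":0,"rz":0,"gripper":0},
    {"tx":0,"ty":0,"tz":-0.05,"rx":0,"ry":0,"rz":0,"gripper":0},
    {"tx":0,"ty":0,"tz":-0.02,"rx":0,"ry":0,"rz":0,"gripper":0},
  ],
)

```text
clock: 11.02
ee_pos: [0.4992, -0.0532, 0.2509]
orientation: [-179.7, 0.1, 18.7]
ft_force: [0.1, -0.3, -4.5]
gripper_width: 0.0238
finger_force: 30.0
```

```bash
python3 -c "
from h import *
tilt()"
```

```text
{'clock': 11.0167, 'ee_pos': [0.4992, -0.0532, 0.2509], 'orientation': [-179.725, 0.0751, 18.7265], 'ft_force': [0.091, -0.3144, -4.4546], 'torque': [0.0121, -0.016, 0.0198], 'gripper_width': 0.0238, 'finger_force': 29.9981}
lean to +y deg -0.27 pivot [ 0.4988 -0.0526  0.1059] F tool [-0.   0.3  4.5] M tool [ 0.01  0.02 -0.02]
```

The tool carries only the block's weight (4.45 N) with no side load. I'll keep lifting slowly past the lips.

send_rows(
  increments=[
    {"tx":0,"ty":0,"tz":-0.05,"rx":-0.2,"ry":0,"rz":0,"gripper":0},
    {"tx":0,"ty":0,"tz":-0.06,"rx":0,"ry":0,"rz":0,"gripper":0},
    {"tx":0,"ty":0,"tz":-0.06,"rx":0,"ry":0,"rz":0,"gripper":0},
    {"tx":0,"ty":0,"tz":-0.06,"rx":0,"ry":0,"rz":0,"gripper":0},
    {"tx":0,"ty":0,"tz":-0.06,"rx":0,"ry":0,"rz":0,"gripper":0},
    {"tx":0,"ty":0,"tz":-0.06,"rx":0,"ry":0,"rz":0,"gripper":0},
    {"tx":0,"ty":0,"tz":-0.06,"rx":0,"ry":0,"rz":0,"gripper":0},
    {"tx":0,"ty":0,"tz":-0.06,"rx":0,"ry":0,"rz":0,"gripper":0},
  ],
)

```text
clock: 11.68
ee_pos: [0.4998, -0.0536, 0.2652]
orientation: [-180.0, -0.0, 18.7]
ft_force: [-1.0, 0.2, -4.6]
gripper_width: 0.0237
finger_force: 30.0
```

```bash
python3 -c "
from h import *
tilt()"
```

```text
{'clock': 11.6833, 'ee_pos': [0.4998, -0.0536, 0.2652], 'orientation': [-179.9954, -0.0008, 18.7123], 'ft_force': [-0.9721, 0.2216, -4.6237], 'torque': [0.0344, 0.0008, 0.0451], 'gripper_width': 0.0237, 'finger_force': 29.9981}
lean to +y deg -0.0 pivot [ 0.4998 -0.0536  0.1202] F tool [-0.8 -0.5  4.6] M tool [ 0.03  0.01 -0.05]
```

send_rows(
  increments=[
    {"tx":0,"ty":0,"tz":-0.1,"rx":0,"ry":0,"rz":0,"gripper":0},
    {"tx":0,"ty":0,"tz":-0.15,"rx":0,"ry":0,"rz":0,"gripper":0},
    {"tx":0,"ty":0,"tz":-0.18,"rx":0,"ry":0,"rz":0,"gripper":0},
    {"tx":0,"ty":0,"tz":-0.18,"rx":0,"ry":0,"rz":0,"gripper":0},
    {"tx":0,"ty":0,"tz":-0.18,"rx":0,"ry":0,"rz":0,"gripper":0},
    {"tx":0,"ty":0,"tz":-0.16,"rx":0,"ry":0,"rz":0,"gripper":0},
    {"tx":0,"ty":0,"tz":-0.12,"rx":0,"ry":0,"rz":0,"gripper":0},
    {"tx":0,"ty":0,"tz":-0.06,"rx":0,"ry":0,"rz":0,"gripper":0},
  ],
)

```text
clock: 12.35
ee_pos: [0.5, -0.0536, 0.2997]
orientation: [180.0, -0.1, 18.7]
ft_force: [0.8, -0.3, -3.3]
gripper_width: 0.0237
finger_force: 30.0
```

send_rows(
  increments=[
    {"tx":0,"ty":0,"tz":0,"rx":0,"ry":0,"rz":0,"gripper":0},
    {"tx":0,"ty":0,"tz":0,"rx":0,"ry":0,"rz":0,"gripper":0},
    {"tx":0,"ty":0,"tz":0,"rx":0,"ry":0,"rz":0,"gripper":0},
    {"tx":0,"ty":0,"tz":0,"rx":0,"ry":0,"rz":0,"gripper":0},
    {"tx":0,"ty":0,"tz":0,"rx":0,"ry":0,"rz":0,"gripper":0},
    {"tx":0,"ty":0,"tz":0,"rx":0,"ry":0,"rz":0,"gripper":0},
    {"tx":0,"ty":0,"tz":0,"rx":0,"ry":0,"rz":0,"gripper":0},
    {"tx":0,"ty":0,"tz":0,"rx":0,"ry":0,"rz":0,"gripper":0},
  ],
)

```text
clock: 13.02
ee_pos: [0.4998, -0.0536, 0.2989]
orientation: [-180.0, 0.0, 18.7]
ft_force: [0.2, -0.6, -3.0]
gripper_width: 0.0244
finger_force: 30.0
```

```bash
python3 -c "
from h import *
tilt()
a=ctrl.read_camera('side')[130:235,260:350];cv2.imwrite('pics/g.png',cv2.resize(a,None,fx=5.5,fy=5.5,interpolation=cv2.INTER_CUBIC))"
```

```text
{'clock': 13.0167, 'ee_pos': [0.4998, -0.0536, 0.2989], 'orientation': [-179.9942, 0.0047, 18.7194], 'ft_force': [0.1531, -0.6431, -3.0366], 'torque': [-0.0173, 0.0412, 0.0042], 'gripper_width': 0.0244, 'finger_force': 29.9982}
lean to +y deg -0.01 pivot [ 0.4997 -0.0536  0.1539] F tool [-0.1  0.7  3. ] M tool [-0.   -0.04 -0.  ]
```

View pics/g.png

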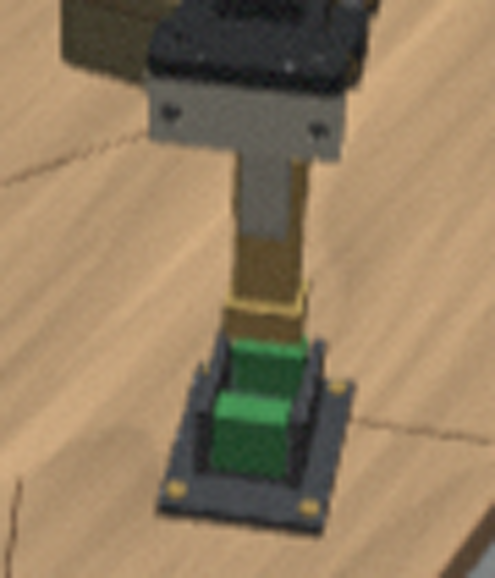

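The block hangs upright above the keeper. Both cheeks stand open and the shoulder edge is at about (265,305). I'll check the height for slip and that the force is steady.

```bash
python3 -c "
from h import *
c=np.radians(18.7);by=np.array([-np.sin(c),np.cos(c),0])
for h in(0,.008,.022):
  for w in (.006,.013):
    print(h,w,((proj('side',[np.array([.4998,-.0536,.154+h])+w*by])[0]-[260,130]+.5)*5.5-.5).round(1))
for _ in range(3): ctrl.read_camera('side'); tilt()"
```

```text
0 0.006 [260.2 343.5]
0 0.013 [257.5 353.6]
0.008 0.006 [261. 328.]
0.008 0.013 [258.3 338. ]
0.022 0.006 [262.4 300.6]
0.022 0.013 [259.7 310.5]
{'clock': 13.1167, 'ee_pos': [0.4998, -0.0536, 0.2989], 'orientation': [-179.9942, -0.0007, 18.715], 'ft_force': [-0.8723, 0.2216, -3.7431], 'torque': [0.0264, 0.0445, 0.0402], 'gripper_width': 0.024, 'finger_force': 29.9982}
lean to +y deg -0.01 pivot [ 0.4998 -0.0535  0.1539] F tool [-0.8 -0.5  3.7] M tool [ 0.04 -0.03 -0.04]
{'clock': 13.1667, 'ee_pos': [0.4998, -0.0536, 0.2989], 'orientation': [-179.9951, 0.0014, 18.7117], 'ft_force': [0.7025, -0.5461, -3.5051], 'torque': [0.006, 0.029, -0.0128], 'gripper_width': 0.0236, 'finger_force': 29.9982}
lean to +y deg -0.0 pivot [ 0.4998 -0.0536  0.1539] F tool [0.5 0.7 3.5] M tool [ 0.02 -0.03  0.01]
{'clock': 13.2167, 'ee_pos': [0.4998, -0.0536, 0.2989], 'orientation': [-179.9988, -0.0018, 18.7135], 'ft_force': [-0.6996, 0.6074, -4.3604], 'torque': [0.0195, -0.0218, -0.0759], 'gripper_width': 0.0239, 'finger_force': 29.9981}
lean to +y deg -0.0 pivot [ 0.4998 -0.0536  0.1539] F tool [-0.5 -0.8  4.4] M tool [0.01 0.03 0.08]
```

The projected shoulder edges (310 and 338) match the picture, so the block hasn't slipped. Its underside is 20 mm above the keeper walls and everything is still, so I'm handing in.

```bash
python3 -c "
from workcell import ctrl
print(ctrl.close_job())"
```

```text
the job is handed in; nothing more can be done
None
```

I rocked the brass block to both sides until both cheeks gave way, drew it straight up, and handed the job in at about 13 s with the block held upright and still, about 20 mm above the keeper's walls; nothing else on the ledge was touched.

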